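Drive a stuck connector barrel out of a guide sleeve onto the zeroed parts scale

ROBOT

A 6-joint arm with a two-finger parallel gripper is mounted at the origin on the work surface. World frame = base frame: x ahead of the robot, y to its left, z up, the work surface at z = 0. Lengths are in mm, angles in rad, forces in N, time in s.
With the tool pointing down it reaches from about 275 to 1000 mm from the base axis. Payload 8.4 kg.
Tool frame: the origin (TCP) lies between the finger pads; the fingertips stand 17 mm ahead of it and the grasp point (between the pads) lies 2 mm behind it (r.tcp_to_tips is the distance from the TCP to the fingertips, in mm); z points along the fingers, y is the line along which they close (so a half turn about z gives the same grasp; the last joint's range is limited). The gripper opens to 85 mm and grips with 20 to 120 N. Pads are 22 mm wide; open, the fingers measure 114 mm over their backs; the gripper's body (76 mm by 85 mm) begins 54 mm behind the grasp point. The pads swing forward as they close: fully open they stand 13 mm farther back than shut.
Start: joints at [-1.213, 0.353, 1.633, -0, 1.155, -0.002], TCP at [220.053, -584.983, 248.281] pointing down, gripper open.
Joint ranges: [-2.63, 2.63], [-0.92, 2.1], [0.06, 2.66], [-1.3, 4.44], [0, 2.69], [-3.02, 3.02]. Speed limits (rad/s): [2.22, 2.22, 2.79, 3.14, 3.14, 3.14].

INTERFACE

Orientations are given as [roll, pitch, yaw] about the fixed x, y, z axes, in that order (R = Rz(yaw) Ry(pitch) Rx(roll)).
In Python, from rig import r gives the robot as it stands. The module is installed in compiled form; this text tells all that it offers.
- The arm moves only by the tool apply_moves, never from a script. Its argument "series" is text: rows parted by semicolons, each of 7 numbers parted by spaces: the shift along the tool's x, y, z in cm, then the turn, a rotation vector about the tool's x, y, z in rad, then the gripper's target within -1 to 1 (shut at 1, half-way at 0, fully open at -1). In form: tx ty tz rx ry rz fingers; .... A call has exactly 10 rows; each row shifts and turns the commanded pose from where the row before left it, along the tool's axes as they then stand; what a row does not reach is not made up. A row lasts 1/12 s, in which the tool goes at most 41.7 mm and 7.16 degrees, less where a joint would pass 70% of its speed; a pose out of reach is approached as far as the arm can. A call with a gripper value outside its range is refused whole. The fingers move at their own pace and stop on an object; "squeeze" is the grip in N (left out, the last holds). Time passes only in rows, so rows that do not move let the fingers close, or fill a call up. It gives the time, the measured TCP pose, the force and the opening at its end, in the units of the state.
- r.sense(): the state, without advancing time (a new reading comes with each control period).
- r.grab_frame(name): name is "scene" or "side" or "wrist"; returns the picture (400x640x3 uint8, blue, green, red); there is no depth.
- r.camera_info(name): a dict with "K" (3x3 intrinsics, pixels), "extrinsics" (4x4, takes a point from camera to world coordinates). Camera axes: x right, y down, z forward; pixel columns grow to the right and rows downward; lengths in mm; the calibration is good to about 2 mm. A picture is of the moment at which its call begins: read the wrist's pose just before it. camera_info takes no time and is no camera call; for the wrist camera it gives the pose at the moment of the call.
- r.sign_off(): hands the job in, once; it reports no verdict.
The state is a dict: "clock": time; "qpos": joint angles; "qvel": joint speeds; "joint_efforts": joint torques, N m; "eef_pos": TCP position; "tcp_rot": TCP orientation; "contact_force": force on the tool from outside, world axes, zero at the start; "wrist_torque": the same for the moment, N m; "opening": opening from 0.0 (shut) to 1.0 (fully open).
Only numpy, scipy, OpenCV 4.12 (cv2) and the standard library are available. Lean on these libraries where they do the work, as an engineer would, in place of code of your own. Each camera call takes 0.05 s, during which the arm holds its last target. There are 200 camera calls.

TASK

A steel connector barrel is stuck in the sloping guide sleeve. First zero the parts scale, empty, with a short, gentle press (about 6 N) on the zero pad at the edge of its housing; then take the square wooden dowel from its rest and, shifting your grip back on it when your hand reaches the sleeve, push the barrel down and out of the sleeve's lower end into the scale's pan, without ramming the sleeve or touching the barrel with the gripper. Draw the dowel out, lay it flat on the bare table, let go, and leave the other things on the table undisturbed.

Things in the scene. Friction and masses are not known exactly. Their poses are not given: they have to be found in the camera images.
- guide: Plain steel tube 150 mm long, 26 mm outside, bore 17.4 mm, square-edged mouth, on a fixed wooden post, sloping 20 degrees. Origin: middle of the tube, on its axis, 105 mm above the table. x: along the bore, downhill; y level; z square to both, up. A sprung clip with a screw head on top (to 22 mm above the axis) grips the barrel in the bore and lets the dowel pass.
- mouth (a point): Centre of the upper mouth of the sleeve, on the bore axis (75 mm uphill of the middle); axes as the guide's: x points into the bore. A dowel let go when more than half in stays put in the bore, sunk 1 to 2 mm.
- outlet (a point): Centre of the lower outlet of the sleeve, on the bore axis, over the edge of the scale's pan; axes as the guide's.
- plug: The stuck steel connector barrel: plain cylinder, diameter 16.4 mm, length 24 mm, about 35 g; origin at its centre, x along it. Starts in the sleeve, centre within 20 mm of the sleeve's middle. Takes roughly 5 to 15 N to move, does not slide by itself, and falls out only when over half of it is past the outlet: push the dowel's tip 5 mm or more past the outlet.
- dowel: Plain square hardwood dowel 10.5 x 10.5 x 200 mm, 25 g, both ends alike (the last 4 mm tapered to 8 x 8 mm). Origin at its middle, x along its length. Starts lying level in the rest, axis 40 mm above the table, where only its middle 100 mm can be gripped. The table around x 0.42, y -0.10 m (world) is always bare: room to lay it there along y.
- rest: Fixed wooden rest: base 190 x 50 x 8 mm with two blocks, each 38 mm long, 41 mm high, centred 69 mm either side of the middle along x, with an open channel 16 mm wide in its top that holds the dowel. Origin: centre of the underside, on the table; x from block to block. Between the blocks (100 mm) the dowel is free all round, 26 mm above the base.
- scale: Fixed parts scale: white housing 150 (x) x 210 (y) x 28 mm high with a square steel pan on it. Origin: centre of the underside, on the table; x is about the direction in which the sleeve points.
- pan_floor (a point): Centre of the pan's floor, 32 mm above the table. Pan 120 x 120 mm outside, 112 mm inside, rim 17 mm above its floor; axes as the scale's.
- zero_pad: Zero pad of the scale (origin: centre of its top face), a flat grey key 36 (x) x 28 (y) mm standing 3 mm above the housing, beside the pan towards the robot, 31 mm above the table; the dark panel beside it is a blank display. It gives under 2 mm: about 1 N to start and about 8 N at its stop. It registers when pressed straight down with more than 4 N for 0.15 s; over 30 N would break it.
- mallet: Bystander: black rubber mallet lying on the table, handle along x; origin on the table.
- bracket_a: Bystander: chrome L-bracket, legs 60 mm, 20 mm high, standing on its edges; origin at its corner, on the table.
- bracket_b: Bystander: a second L-bracket like bracket_a.
- jar: Bystander: small glass jar with an aluminium lid, 64 mm wide, 75 mm high; origin at the centre of its base.
- bit_holder: Bystander: blue bit holder 90 x 45 x 22 mm on the white turntable; origin at the centre of its base.
- screwdriver: Bystander: screwdriver lying on the table.
Mind the look-alikes: they are no part of the job. Leave any green or turquoise look-alike of the guide alone.

How it is judged:
By the outcome, as a careful person would: the job done as asked, in the order asked, and still so for the second after the job is handed in, with the robot touching nothing.
It also fails if it takes over 72 s, if anything falls off the work surface, if the arm or the gripper's body presses on something with over 40 N, if the wrist force passes 120 N, or if a joint passes its speed limit or range.

## Working session

There is one attempt and no reset: what is moved stays moved. The work goes in short steps, Python scripts to look and compute and a tool call to move; the robot and the scene stay as the last step left them, time stands still between calls to the robot, and variables do not carry over. Pictures are saved under pics/ and viewed, on a budget of 10 in all, crops included, one or two more only if the job needs it, and the job is handed in when it is done.

Besides the shell and the picture viewer there is one more tool, called after "Call:" by a JSON object that holds its "fn" and its "kwargs", one argument or row to a line. apply_moves: Moves the arm, as the interface text tells. Its arguments: {"type":"object","properties":{"series":{"type":"string"},"squeeze":{"type":"number"}},"required":["series"]}

```bash
mkdir -p pics; python3 - <<'E'
from rig import r
import cv2,numpy as np
print(r.sense()); print(r.tcp_to_tips)
for n in("scene","side","wrist"):
    c=r.camera_info(n);print(n,np.round(c["K"],1).tolist(),np.round(c["extrinsics"],3).tolist())
    cv2.imwrite(f"pics/{n}0.png",r.grab_frame(n))
E
```

```text
{'clock': 0.0, 'qpos': array([-1.21339306e+00,  3.53635263e-01,  1.63414659e+00, -4.66232999e-06,
        1.15518342e+00, -2.39745956e-03]), 'qvel': array([-0.0007359 ,  0.00066447,  0.00065022,  0.00029567,  0.00091869,
       -0.00033898]), 'joint_efforts': array([-6.85879131e-04, -6.05250335e+01, -3.42065406e+01, -1.09590437e-04,
        9.14760225e-03,  9.08845266e-06]), 'eef_pos': array([ 219.89626156, -584.55419583,  247.56437616]), 'tcp_rot': array([-3.14022003e+00,  9.72033156e-07,  3.59802611e-01]), 'contact_force': array([ 0.2767824 , -0.00772778,  0.3158416 ]), 'wrist_torque': array([-0.01804868, -0.00263227,  0.00619141]), 'opening': 1.0002165607522868}
17.0
scene [[470.4, 0.0, 314.4], [0.0, 470.4, 197.4], [0.0, 0.0, 1.0]] [[0.298, 0.565, -0.769, 1532.065], [0.954, -0.16, 0.253, -335.737], [0.02, -0.81, -0.586, 861.225], [0.0, 0.0, 0.0, 1.0]]
side [[383.4, 0.0, 329.3], [0.0, 383.4, 199.6], [0.0, 0.0, 1.0]] [[-0.908, -0.334, 0.253, 291.998], [-0.419, 0.721, -0.552, 579.709], [0.002, -0.607, -0.795, 961.847], [0.0, 0.0, 0.0, 1.0]]
wrist [[285.9, 0.0, 316.6], [0.0, 285.9, 197.6], [0.0, 0.0, 1.0]] [[0.353, -0.897, -0.264, 287.559], [-0.936, -0.339, -0.098, -560.135], [-0.001, 0.282, -0.959, 372.843], [0.0, 0.0, 0.0, 1.0]]
```

View pics/scene0.png

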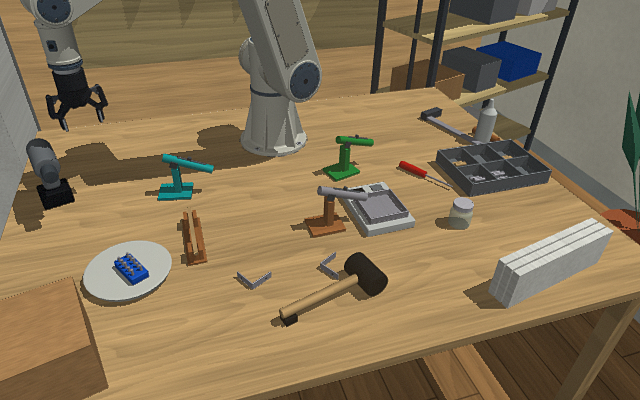

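View pics/side0.png

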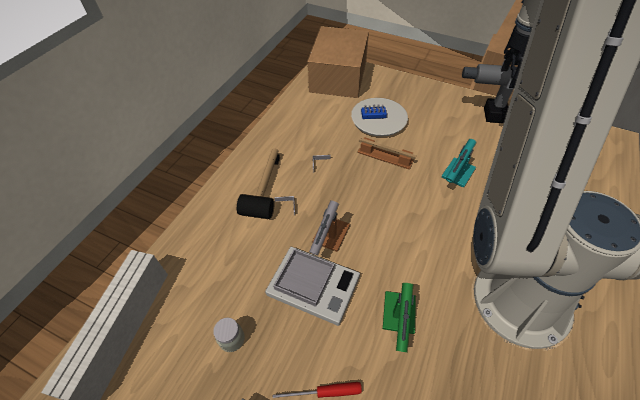

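Scene: the real guide (grey tube, brown post) has its upper end at about (322,190) and its lower end at about (367,196). The scale is at (378,208) and the rest at (194,238). Side: the tube runs from (333,204) to (316,250), the pad is at (336,303), and the rest spans (362,150) to (413,161). The teal and green guides are look-alikes.

```bash
cat > h.py <<'E'
import numpy as np,cv2
from scipy.spatial.transform import Rotation as Ro
from rig import r
def ray(c,uv):
    K=np.array(c["K"]);E=np.array(c["extrinsics"])
    d=E[:3,:3]@np.linalg.inv(K)@[uv[0],uv[1],1.];return E[:3,3],d/np.linalg.norm(d)
def plane(c,uv,z):
    o,d=ray(c,uv);return o+d*(z-o[2])/d[2]
def tri(c1,u1,c2,u2):
    o1,d1=ray(c1,u1);o2,d2=ray(c2,u2)
    A=np.c_[d1,-d2];s=np.linalg.lstsq(A,o2-o1,rcond=None)[0]
    a,b=o1+s[0]*d1,o2+s[1]*d2;return (a+b)/2,np.linalg.norm(a-b)
def proj(c,p):
    E=np.linalg.inv(np.array(c["extrinsics"]));q=np.array(c["K"])@(E[:3,:3]@np.array(p,float)+E[:3,3]);return q[:2]/q[2]
def toolstep(p,rpy,s=None):
    """shift (cm) and rotvec in the tool frame to reach world p, rpy"""
    s=s or r.sense();R0=Ro.from_euler('xyz',s["tcp_rot"]);R1=Ro.from_euler('xyz',rpy)
    return R0.inv().apply(np.array(p)-s["eef_pos"])/10,(R0.inv()*R1).as_rotvec()
E
python3 - <<'E'
from h import *
np.set_printoptions(precision=1,suppress=True)
S,D=r.camera_info("scene"),r.camera_info("side")
print("scale corners z28",[plane(D,u,28)[:2] for u in[(285,247),(360,272),(340,321),(266,291)]])
print("pad",plane(D,(336,303),31)[:2])
print("up",tri(S,(321,189),D,(334,204)),"lo",tri(S,(367,196),D,(316,249)))
print("rest side",[plane(D,u,41)[:2] for u in[(362,145),(413,157)]], "scene",[plane(S,u,41)[:2] for u in[(188,214),(198,255)]])
a=cv2.resize(cv2.imread("pics/side0.png")[180:340,240:400],(400,400),interpolation=2)
b=cv2.resize(cv2.imread("pics/side0.png")[125:185,340:430],(400,267),interpolation=2)
c=cv2.resize(cv2.imread("pics/scene0.png")[170:250,300:420],(400,267),interpolation=2)
d=cv2.resize(cv2.imread("pics/scene0.png")[200:280,140:260],(400,267),interpolation=2)
m=np.zeros((560,800,3),np.uint8);m[:400,:400]=a;m[:267,400:]=b;m[267:534,400:]=c
cv2.imwrite("pics/m1.png",m)
E
```

```text
scale corners z28 [array([631.4, 134.9]), array([412., 118.]), array([406.9, 262.3]), array([612.8, 270.7])]
pad [434.4 225.3]
up (array([539. ,   9.2, 128.8]), np.float64(0.2720621356718732)) lo (array([538.8, 140.1,  83.7]), np.float64(16.877390121516026))
rest side [array([ 581.9, -318.2]), array([ 408.1, -337.2])] scene [array([ 435.1, -347.7]), array([ 612.5, -338.9])]
```

View pics/m1.png

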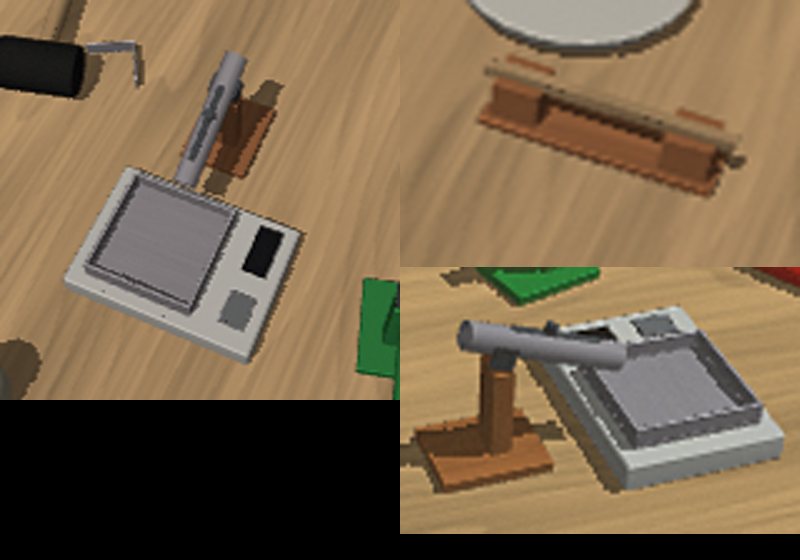

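```bash
cat >> h.py <<'E'
def rows(p,rpy,n,s=None):
    """constant row (cm, rad) which, given n times, leads to world p, rpy"""
    s=s or r.sense();R0=Ro.from_euler('xyz',s["tcp_rot"]);w=(R0.inv()*Ro.from_euler('xyz',rpy)).as_rotvec()/n
    M=sum(Ro.from_rotvec(k*w).as_matrix() for k in range(n))
    t=np.linalg.solve(M,R0.inv().apply(np.array(p)-s["eef_pos"]))/10
    print(n,"x",np.round(t,3),np.round(w,4))
E
python3 - <<'E'
from h import *
np.set_printoptions(precision=1,suppress=True)
S,D=r.camera_info("scene"),r.camera_info("side")
print("scale corners z28",[plane(D,u,28)[:2] for u in[(293.2,246.8),(361.2,273.2),(339,320),(266.4,290)]])
print("pad",plane(D,(335.2,304.4),31)[:2],plane(S,(376.4,187.7),31)[:2])
print("up",tri(S,(320.2,190.7),D,(334,204)),"lo",tri(S,(366,196.4),D,(314.4,252)))
print("dowel ends",[plane(D,u,43)[:2] for u in[(359.8,140.3),(416,157)]])
rows([430,60,300],[np.pi,0,np.pi/2],20)
E
```

```text
scale corners z28 [array([610.9, 124.6]), array([407.8, 120. ]), array([410.2, 261. ]), array([613.3, 267.9])]
pad [434.7 229.5] [446.3 223.4]
up (array([540.3,   6.5, 124.6]), np.float64(0.0066354910033225465)) lo (array([537.6, 142.9,  78.5]), np.float64(7.064282370356464))
dowel ends [array([ 596.5, -334.2]), array([ 398.9, -339.4])]
20 x [ 3.4 -1.1 -0.3] [-0.  -0.  -0.1]
```

Call:
{"fn": "apply_moves", "kwargs": {
  "series": "3.4 -1.1 -0.3 0 0 -0.0605 1;3.4 -1.1 -0.3 0 0 -0.0605 1;3.4 -1.1 -0.3 0 0 -0.0605 1;3.4 -1.1 -0.3 0 0 -0.0605 1;3.4 -1.1 -0.3 0 0 -0.0605 1;3.4 -1.1 -0.3 0 0 -0.0605 1;3.4 -1.1 -0.3 0 0 -0.0605 1;3.4 -1.1 -0.3 0 0 -0.0605 1;3.4 -1.1 -0.3 0 0 -0.0605 1;3.4 -1.1 -0.3 0 0 -0.0605 1",
  "squeeze": 40
}}

```text
clock: 0.98
eef_pos: [426.9, -298.1, 278.3]
tcp_rot: [-3.142, -0.0, 0.968]
contact_force: [0.3, -0.2, -0.3]
opening: 0.0
```

Call:
{"fn": "apply_moves", "kwargs": {
  "series": "3.4 -1.1 -0.3 0 0 -0.0605 1;3.4 -1.1 -0.3 0 0 -0.0605 1;3.4 -1.1 -0.3 0 0 -0.0605 1;3.4 -1.1 -0.3 0 0 -0.0605 1;3.4 -1.1 -0.3 0 0 -0.0605 1;3.4 -1.1 -0.3 0 0 -0.0605 1;3.4 -1.1 -0.3 0 0 -0.0605 1;3.4 -1.1 -0.3 0 0 -0.0605 1;3.4 -1.1 -0.3 0 0 -0.0605 1;3.4 -1.1 -0.3 0 0 -0.0605 1"
}}

```text
clock: 1.82
eef_pos: [433.1, 53.8, 308.4]
tcp_rot: [3.141, -0.0, 1.573]
contact_force: [1.5, 0.4, -0.5]
opening: -0.001
```

```bash
python3 - <<'E'
from h import *
c=r.camera_info("wrist");im=r.grab_frame("wrist");cv2.imwrite("pics/w1.png",im);np.save("w1.npy",c,allow_pickle=True);print(r.sense())
E
```

```text
{'clock': 1.8667, 'qpos': array([ 0.1285903 , -0.01247558,  1.940192  ,  0.00380384,  1.21391719,
        0.11974774]), 'qvel': array([-0.09690807,  0.01653326, -0.009424  , -0.02809841, -0.0134119 ,
       -0.04065425]), 'joint_efforts': array([ -6.97984457, -30.75730562, -36.71706676,  -2.51986071,
        -0.69264639,  -0.19962282]), 'eef_pos': array([431.67106671,  58.49970043, 308.84116057]), 'tcp_rot': array([-3.14112385, -0.00353341,  1.57830911]), 'contact_force': array([-0.45971514,  2.54791735,  0.73126651]), 'wrist_torque': array([ 0.08459652,  0.02593177, -0.01286675]), 'opening': -6.509943243884844e-05}
```

View pics/w1.png

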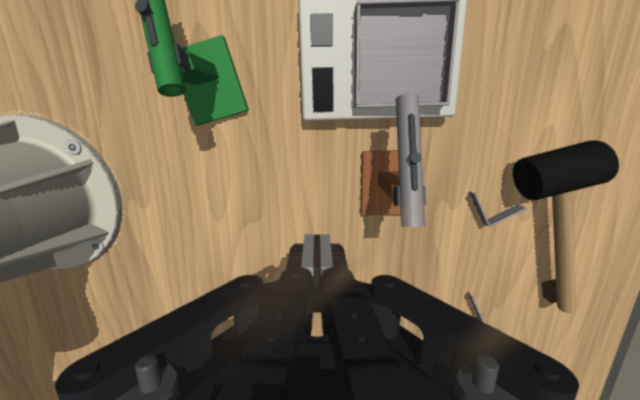

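Wrist: the pad is at about (321,30). The sleeve runs from its outlet at about (407,97) to its mouth at about (413,222), pointing almost exactly up the image. The scale is at the top and the shut fingers are at (317,255).

```bash
python3 - <<'E'
from h import *
np.set_printoptions(precision=3,suppress=True)
c=np.load("w1.npy",allow_pickle=True).item();im=cv2.imread("pics/w1.png")
# pad: grey blob
g=im[5:60,304:340].astype(int);m=((g.max(2)<150)&(g.max(2)>80)&(np.ptp(g,2)<12)).astype(np.uint8)
n,l,st,ce=cv2.connectedComponentsWithStats(m);i=1+st[1:,4].argmax();u=ce[i]+[304,5];print("pad",st[i],u,plane(c,u,31))
# tube edges per row: grey pixels, rows 110..215
hsv=cv2.cvtColor(im,cv2.COLOR_BGR2HSV);L=[];Rr=[]
for v in range(125,216,5):
    row=im[v,385:440].astype(int);k=np.where((np.ptp(row,1)<18))[0]+385;
    k=k[(k>392)];L.append((v,k.min()));Rr.append((v,k.max()))
print(L);print(Rr)
for e in [(300,118),(455,116)]: print("scale edge",plane(c,e,28))
E
```

```text
pad [  6   9  23  33 734] [321.193  29.888] [438.939 225.426  31.   ]
[(125, np.int64(397)), (130, np.int64(398)), (135, np.int64(398)), (140, np.int64(398)), (145, np.int64(398)), (150, np.int64(399)), (155, np.int64(399)), (160, np.int64(399)), (165, np.int64(399)), (170, np.int64(399)), (175, np.int64(399)), (180, np.int64(399)), (185, np.int64(399)), (190, np.int64(394)), (195, np.int64(394)), (200, np.int64(394)), (205, np.int64(400)), (210, np.int64(402)), (215, np.int64(403))]
[(125, np.int64(419)), (130, np.int64(419)), (135, np.int64(419)), (140, np.int64(419)), (145, np.int64(419)), (150, np.int64(420)), (155, np.int64(420)), (160, np.int64(420)), (165, np.int64(420)), (170, np.int64(421)), (175, np.int64(421)), (180, np.int64(421)), (185, np.int64(422)), (190, np.int64(424)), (195, np.int64(424)), (200, np.int64(424)), (205, np.int64(422)), (210, np.int64(422)), (215, np.int64(423))]
scale edge [410.835 118.999  28.   ]
scale edge [622.372 122.298  28.   ]
```

Call:
{"fn": "apply_moves", "kwargs": {
  "series": "3.3 0.15 1 0 0 0 1;3.3 0.15 1 0 0 0 1;3.3 0.15 1 0 0 0 1;3.3 0.15 1 0 0 0 1;3.3 0.15 1 0 0 0 1;0 0 4 0 0 0 1;0 0 4 0 0 0 1;0 0 4 0 0 0 1;0 0 4 0 0 0 1;0 0 3.5 0 0 0 1"
}}

```text
clock: 2.7
eef_pos: [440.5, 217.0, 61.1]
tcp_rot: [-3.141, 0.0, 1.57]
contact_force: [0.4, -0.6, -1.1]
opening: -0.006
```

Call:
{"fn": "apply_moves", "kwargs": {
  "series": "0 0 0.2 0 0 0 1;0 0 0.2 0 0 0 1;0 0 0 0 0 0 1;0 0 0 0 0 0 1;0 0 0 0 0 0 1;0 0 0 0 0 0 1;0 0 0 0 0 0 1;0 0 0 0 0 0 1;0 0 0 0 0 0 1;0 0 0 0 0 0 1"
}}

```text
clock: 3.53
eef_pos: [441.3, 217.2, 59.5]
tcp_rot: [3.141, -0.0, 1.57]
contact_force: [0.2, 0.2, -0.3]
opening: 0.004
```

```bash
python3 - <<'E'
from h import *
np.set_printoptions(precision=4,suppress=True)
s=r.sense();c=r.camera_info("wrist");im=r.grab_frame("wrist");cv2.imwrite("pics/w2.png",im);print(s["eef_pos"],s["tcp_rot"],s["contact_force"])
E
```

```text
[441.3141 217.2104  59.479 ] [ 3.1413 -0.0001  1.5698] [ 0.1603  0.229  -0.3122]
```

View pics/w2.png

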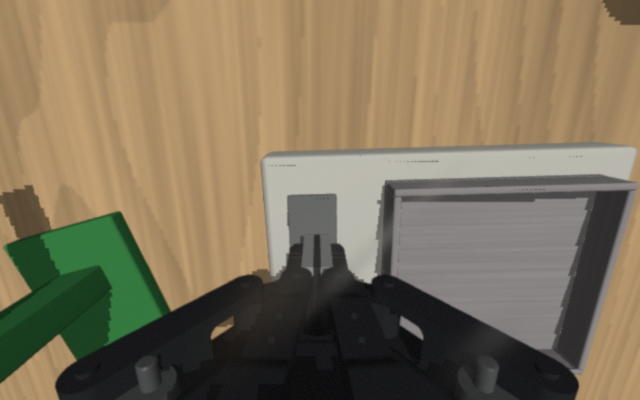

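Call:
{"fn": "apply_moves", "kwargs": {
  "series": "0.4 -0.1 0 0 0 0 1;0.4 -0.1 0 0 0 0 1;0 0 0.3 0 0 0 1;0 0 0.3 0 0 0 1;0 0 0.3 0 0 0 1;0 0 0.1 0 0 0 1;0 0 0 0 0 0 1;0 0 0 0 0 0 1;0 0 0 0 0 0 1;0 0 0 0 0 0 1"
}}

```text
clock: 4.42
eef_pos: [439.4, 225.2, 49.4]
tcp_rot: [3.141, -0.0, 1.57]
contact_force: [0.8, -0.1, 0.4]
opening: 0.004
```

Call:
{"fn": "apply_moves", "kwargs": {
  "series": "0 0 0.05 0 0 0 1;0 0 0.05 0 0 0 1;0 0 0.05 0 0 0 1;0 0 0.05 0 0 0 1;0 0 0 0 0 0 1;0 0 0 0 0 0 1;0 0 0 0 0 0 1;0 0 0 0 0 0 1;0 0 0 0 0 0 1;0 0 0 0 0 0 1"
}}

```text
clock: 5.25
eef_pos: [439.3, 225.2, 47.3]
tcp_rot: [3.141, -0.0, 1.57]
contact_force: [-0.7, 0.3, 3.9]
opening: 0.002
```

Call:
{"fn": "apply_moves", "kwargs": {
  "series": "0 0 -0.2 0 0 0 1;0 0 0 0 0 0 1;0 0 0 0 0 0 1;0 0 0 0 0 0 1;0 0 0.1 0 0 0 1;0 0 0.1 0 0 0 1;0 0 0.06 0 0 0 1;0 0 0 0 0 0 1;0 0 0 0 0 0 1;0 0 0 0 0 0 1"
}}

```text
clock: 6.08
eef_pos: [439.2, 225.2, 46.8]
tcp_rot: [-3.142, -0.0, 1.57]
contact_force: [-1.1, -0.9, 4.7]
opening: -0.001
```

Call:
{"fn": "apply_moves", "kwargs": {
  "series": "0 0 0.03 0 0 0 1;0 0 0 0 0 0 1;0 0 0 0 0 0 1;0 0 -0.5 0 0 0 1;0 0 -3 0 0 0 1;0 0 -4 0 0 0 1;0 0 -4 0 0 0 1;0 0 -4 0 0 0 1;0 0 -1 0 0 0 1;0 0 0 0 0 0 1"
}}

```text
clock: 6.92
eef_pos: [441.1, 226.1, 215.1]
tcp_rot: [3.135, -0.003, 1.57]
contact_force: [-0.1, -0.3, -0.6]
opening: -0.001
```

```bash
python3 - <<'E'
from h import *
np.set_printoptions(precision=4,suppress=True)
s=r.sense();print(s["eef_pos"],s["contact_force"]);rows([539,10,204],[np.pi,.349,np.pi/2],10)
E
```

```text
[441.1136 226.1126 215.0684] [-0.1073 -0.3366 -0.6219]
10 x [-2.128  0.979  0.449] [ 0.0006 -0.0352 -0.0002]
```

Call:
{"fn": "apply_moves", "kwargs": {
  "series": "-2.13 0.98 0.45 0 -0.035 0 1;-2.13 0.98 0.45 0 -0.035 0 1;-2.13 0.98 0.45 0 -0.035 0 1;-2.13 0.98 0.45 0 -0.035 0 1;-2.13 0.98 0.45 0 -0.035 0 1;-2.13 0.98 0.45 0 -0.035 0 1;-2.13 0.98 0.45 0 -0.035 0 1;-2.13 0.98 0.45 0 -0.035 0 1;-2.13 0.98 0.45 0 -0.035 0 1;-2.13 0.98 0.45 0 -0.035 0 1"
}}

```text
clock: 7.75
eef_pos: [536.4, 7.5, 198.6]
tcp_rot: [-3.138, 0.352, 1.571]
contact_force: [-0.8, -0.4, -0.3]
opening: 0.006
```

Call:
{"fn": "apply_moves", "kwargs": {
  "series": "0 0 0 0 0 0 1;0 0 0 0 0 0 1;0 0 0 0 0 0 1;0 0 0 0 0 0 1;0 0 0 0 0 0 1;0 0 0 0 0 0 1;0 0 0 0 0 0 1;0 0 0 0 0 0 1;0 0 0 0 0 0 1;0 0 0 0 0 0 1"
}}

```text
clock: 8.58
eef_pos: [537.1, 8.8, 200.5]
tcp_rot: [3.141, 0.35, 1.57]
contact_force: [0.5, 0.4, 0.3]
opening: 0.002
```

```bash
python3 - <<'E'
from h import *
np.set_printoptions(precision=4,suppress=True)
s=r.sense();c=r.camera_info("wrist");im=r.grab_frame("wrist");cv2.imwrite("pics/w3.png",im);np.save("w3.npy",dict(c=c,s=s),allow_pickle=True);print(s["eef_pos"],s["tcp_rot"],s["contact_force"])
E
```

```text
[537.0558   8.8484 200.4945] [3.1414 0.3499 1.5699] [0.5304 0.3622 0.2839]
```

View pics/w3.png

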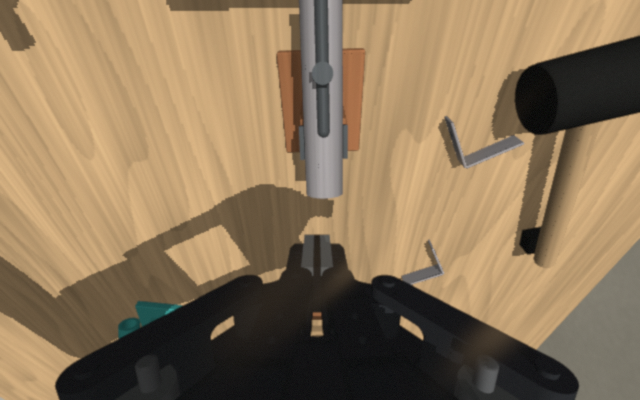

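The sleeve mouth is at row ~196, cols 306–343, and the tube runs straight up the image. The clip's screw head is at (321,73). bracket_b's leg is at (430,265).

```bash
cat >> h.py <<'E'
def axisfit(c,Lp,Rp):
    """bisector plane (unit normal) through camera centre of two image edge lines"""
    K=np.linalg.inv(np.array(c["K"]));R=np.array(c["extrinsics"])[:3,:3];N=[]
    for P in(Lp,Rp):
        d=np.array([R@K@[u,v,1.] for u,v in P]);d/=np.linalg.norm(d,axis=1)[:,None]
        n=np.linalg.svd(d)[2][2];n*=np.sign(n@R[:,0]);N.append(n)
    n=N[0]+N[1];return n/np.linalg.norm(n),np.degrees(np.arccos(N[0]@N[1]))
def edges(im,rws,c0,c1,thr=18):
    L,Rr=[],[]
    for v in rws:
        row=cv2.GaussianBlur(im,(1,3),0)[v,c0:c1].astype(int);k=np.where(np.ptp(row,1)<thr)[0]+c0
        if len(k): L.append((k.min()-.5,v));Rr.append((k.max()+.5,v))
    return np.array(L),np.array(Rr)
E
python3 - <<'E'
from h import *
np.set_printoptions(precision=3,suppress=True)
z=np.load("w3.npy",allow_pickle=True).item();c=z["c"];im=cv2.imread("pics/w3.png")
rw=list(range(14,45,3))+list(range(164,192,3))
L,R=edges(im,rw,290,356);print(np.c_[L[:,1],L[:,0],R[:,0]].T.astype(int))
L0,R0=L,R
for _ in range(3):
    fl=np.polyfit(L[:,1],L[:,0],1);L=L[abs(np.polyval(fl,L[:,1])-L[:,0])<1.5]
    fr=np.polyfit(R[:,1],R[:,0],1);R=R[abs(np.polyval(fr,R[:,1])-R[:,0])<1.5]
print(len(L),len(R),fl,fr)
n,w=axisfit(c,L,R);o=np.array(c["extrinsics"])[:3,3];print("n",n,"full angle",w,"-> dist",13/np.sin(np.radians(w/2)))
s20=np.sin(np.radians(20))
# direction
from scipy.optimize import brentq
f=lambda a:n@[np.cos(np.radians(20))*np.sin(a),np.cos(np.radians(20))*np.cos(a),-s20]
a=brentq(f,-.3,.3);print("axis yaw deg from +y toward +x",np.degrees(a))
zm=105+75*s20
pt=plane(c,(0.5*(np.polyval(fl,195)+np.polyval(fr,195)),196),zm+12);print("mouth top pt approx",pt)
y=5.;x=o[0]-(n[1]*(y-o[1])+n[2]*(zm-o[2]))/n[0];print("x of axis at mouth(y=5)",x)
for zz in(130.6,105): print(zz)
E
```

```text
[[ 14  17  20  23  26  29  32  35  38  41  44 164 167 170 173 176 179 182
  185 188 191]
 [299 299 299 299 299 299 299 299 300 300 300 305 305 305 305 305 305 306
  306 306 306]
 [341 341 341 341 341 341 341 341 341 341 341 341 341 341 341 341 341 341
  341 341 341]]
21 21 [  0.041 298.576] [ -0.  341.5]
n [0.999 0.033 0.009] full angle 7.343989503942112 -> dist 202.9837499841817
axis yaw deg from +y toward +x -1.6809329449527957
mouth top pt approx [542.53    8.581 142.652]
x of axis at mouth(y=5) 542.7551470527951
130.6
105
```

```bash
python3 - <<'E'
from h import *
np.set_printoptions(precision=4,suppress=True)
rows([468,-337,215],[np.pi,0,0.026],20)
D=r.camera_info("side");print("teal",plane(D,(472,142),140),plane(D,(460,170),100))
E
```

```text
20 x [-1.659  1.002  0.282] [0.0135 0.0139 0.0763]
teal [ 251.0817 -375.2229  140.    ] [ 256.2445 -286.2784  100.    ]
```

Call:
{"fn": "apply_moves", "kwargs": {
  "series": "-1.66 1 0.28 0.0135 0.014 0.0763 0;-1.66 1 0.28 0.0135 0.014 0.0763 0;-1.66 1 0.28 0.0135 0.014 0.0763 0;-1.66 1 0.28 0.0135 0.014 0.0763 0;-1.66 1 0.28 0.0135 0.014 0.0763 0;-1.66 1 0.28 0.0135 0.014 0.0763 0;-1.66 1 0.28 0.0135 0.014 0.0763 0;-1.66 1 0.28 0.0135 0.014 0.0763 0;-1.66 1 0.28 0.0135 0.014 0.0763 0;-1.66 1 0.28 0.0135 0.014 0.0763 0"
}}

```text
clock: 9.47
eef_pos: [572.7, -178.5, 223.0]
tcp_rot: [3.07, 0.172, 0.782]
contact_force: [-0.6, 0.2, -0.2]
opening: 0.5
```

Call:
{"fn": "apply_moves", "kwargs": {
  "series": "-1.66 1 0.28 0.0135 0.014 0.0763 0;-1.66 1 0.28 0.0135 0.014 0.0763 0;-1.66 1 0.28 0.0135 0.014 0.0763 0;-1.66 1 0.28 0.0135 0.014 0.0763 0;-1.66 1 0.28 0.0135 0.014 0.0763 0;-1.66 1 0.28 0.0135 0.014 0.0763 0;-1.66 1 0.28 0.0135 0.014 0.0763 0;-1.66 1 0.28 0.0135 0.014 0.0763 0;-1.66 1 0.28 0.0135 0.014 0.0763 0;-1.66 1 0.28 0.0135 0.014 0.0763 0"
}}

```text
clock: 10.3
eef_pos: [467.3, -337.7, 214.9]
tcp_rot: [-3.14, -0.003, 0.023]
contact_force: [-0.8, -0.7, 0.1]
opening: 0.5
```

```bash
python3 - <<'E'
from h import *
np.set_printoptions(precision=4,suppress=True)
s=r.sense();c=r.camera_info("wrist");im=r.grab_frame("wrist");cv2.imwrite("pics/w4.png",im);np.save("w4.npy",dict(c=c,s=s),allow_pickle=True);print(s["eef_pos"],s["tcp_rot"],s["qpos"],s["opening"])
E
```

```text
[ 467.273  -337.7276  214.9044] [-3.1395 -0.0026  0.0228] [-0.6302  0.3125  1.7724  0.0037  1.056   0.9159] 0.5000622700181998
```

View pics/w4.png

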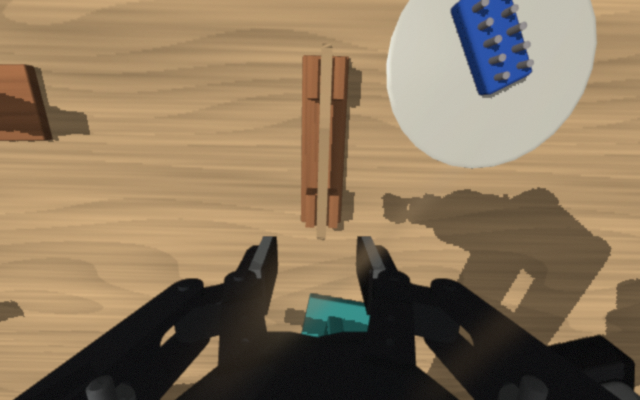

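The dowel runs from its near end at (321.5,240) to its far end at (326.5,44). The rest blocks are at rows 56–98 and 189–228. The turntable is at upper right.

```bash
python3 - <<'E'
from h import *
np.set_printoptions(precision=4,suppress=True)
c=np.load("w4.npy",allow_pickle=True).item()["c"];im=cv2.imread("pics/w4.png")
hsv=cv2.cvtColor(im,cv2.COLOR_BGR2HSV)
pts=[]
for v in range(104,188,6):
    row=hsv[v,300:350].astype(int);print(v,[tuple(row[k]) for k in (10,24,40)]) if v in(104,146) else 0
    k=np.where((row[:,0]>12)&(row[:,2]>120))[0]+300
    if len(k): pts.append((v,k.min(),k.max()))
print(pts[::2])
P=np.array(pts,float);f=np.polyfit(P[:,0],(P[:,1]+P[:,2])/2,1);print(f,np.polyval(f,[44,240]))
a=plane(c,(np.polyval(f,44),44),45);b=plane(c,(np.polyval(f,240),240),45)
print(a,b,np.linalg.norm(a-b),(a+b)/2,np.arctan2(*(a-b)[1::-1]))
q=r.sense();print(q["eef_pos"],q["tcp_rot"])
E
```

```text
104 [(np.int64(12), np.int64(144), np.int64(150)), (np.int64(17), np.int64(102), np.int64(182)), (np.int64(13), np.int64(145), np.int64(81))]
146 [(np.int64(12), np.int64(146), np.int64(145)), (np.int64(17), np.int64(102), np.int64(165)), (np.int64(13), np.int64(144), np.int64(83))]
[(104, np.int64(300), np.int64(330)), (116, np.int64(300), np.int64(330)), (128, np.int64(300), np.int64(349)), (140, np.int64(300), np.int64(349)), (152, np.int64(300), np.int64(349)), (164, np.int64(300), np.int64(349)), (176, np.int64(300), np.int64(349))]
[  0.0766 312.1952] [315.5637 330.5689]
[ 601.8403 -333.9351   45.    ] [ 403.8032 -355.3921   45.    ] 199.19616619092847 [ 502.8217 -344.6636   45.    ] 0.10792703189123645
[ 464.2334 -339.134   214.2407] [-3.1388 -0.0008  0.0166]
```

```bash
python3 - <<'E'
from h import *
np.set_printoptions(precision=4,suppress=True)
c=np.load("w4.npy",allow_pickle=True).item()["c"];im=cv2.imread("pics/w4.png")
hsv=cv2.cvtColor(im,cv2.COLOR_BGR2HSV).astype(int)
P=[]
for v in range(104,188,4):
    k=np.where((hsv[v,312:340,1]<125)&(hsv[v,312:340,2]>120))[0]+312;P.append((v,k.min(),k.max()))
P=np.array(P,float);print(P[::5]);f=np.polyfit(P[:,0],(P[:,1]+P[:,2])/2,1);print(f,np.polyval(f,[44,240]))
a=plane(c,(np.polyval(f,44),44),45);b=plane(c,(np.polyval(f,240),240),45)
ya=np.arctan2(*(a-b)[1::-1]);m=(a+b)/2
print(a,b,m,ya)
g=m-30*(a-b)/np.linalg.norm(a-b);print("grip",g)
rows([g[0],g[1],80],[np.pi,0,ya],8)
E
```

```text
[[104. 320. 330.]
 [124. 319. 329.]
 [144. 319. 328.]
 [164. 318. 328.]
 [184. 318. 327.]]
[ -0.033  328.3169] [326.8669 320.4078]
[ 602.089  -344.4473   45.    ] [ 403.5167 -343.9703   45.    ] [ 502.8029 -344.2088   45.    ] -0.002402218466148164
grip [ 472.803  -344.1367   45.    ]
8 x [0.106 0.066 1.678] [-0.0004 -0.0001  0.0024]
```

Call:
{"fn": "apply_moves", "kwargs": {
  "series": "0.106 0.066 1.68 0 0 0.0024 0;0.106 0.066 1.68 0 0 0.0024 0;0.106 0.066 1.68 0 0 0.0024 0;0.106 0.066 1.68 0 0 0.0024 0;0.106 0.066 1.68 0 0 0.0024 0;0.106 0.066 1.68 0 0 0.0024 0;0.106 0.066 1.68 0 0 0.0024 0;0.106 0.066 1.68 0 0 0.0024 0;0 0 0 0 0 0 0;0 0 0 0 0 0 0"
}}

```text
clock: 11.18
eef_pos: [476.1, -341.3, 79.9]
tcp_rot: [-3.139, 0.0, 0.008]
contact_force: [-0.2, -0.1, 0.2]
opening: 0.502
```

```bash
python3 - <<'E'
from h import *
np.set_printoptions(precision=4,suppress=True)
s=r.sense();c=r.camera_info("wrist");im=r.grab_frame("wrist");cv2.imwrite("pics/w5.png",im)
hsv=cv2.cvtColor(im,cv2.COLOR_BGR2HSV).astype(int);P=[]
print(s["eef_pos"],s["tcp_rot"])
for u in [(g,-344.2,45) for g in(420,472,540,590)]: print(proj(c,u))
for v in range(60,200,10):
    k=np.where((hsv[v,285:350,1]<125)&(hsv[v,285:350,2]>110))[0]+285
    if len(k):P.append((v,k.min(),k.max()))
print(np.array(P))
E
```

```text
[ 476.106  -341.31     79.8891] [-3.1386  0.0002  0.0079]
[319.2034 314.9297]
[320.204  243.3539]
[321.7968 129.4228]
[323.2431  25.9749]
[[ 60 312 333]
 [ 70 312 333]
 [ 80 312 333]
 [ 90 312 333]
 [100 312 332]
 [110 313 332]
 [120 313 332]
 [130 313 331]
 [140 313 331]
 [150 312 331]
 [160 285 331]
 [170 285 330]
 [180 285 330]
 [190 285 330]]
```

View pics/w5.png

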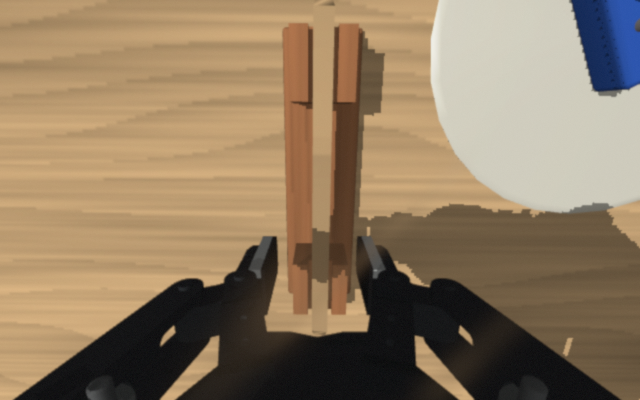

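The dowel is centred at col ~322 with its ends at rows 2 and 333. The near block's inner top edge is at row ~262, and the fingers straddle the dowel. I'll shift 3 mm sideways and go down.

Call:
{"fn": "apply_moves", "kwargs": {
  "series": "0.1 0.3 0 0 0 0.009 0;0 0 0.8 0 0 0 0;0 0 0.8 0 0 0 0;0 0 0.8 0 0 0 0;0 0 0.8 0 0 0 0;0 0 0.6 0 0 0 0;0 0 0.38 0 0 0 0;0 0 0 0 0 0 0;0 0 0 0 0 0 0;0 0 0 0 0 0 0"
}}

```text
clock: 12.07
eef_pos: [477.8, -344.8, 38.9]
tcp_rot: [-3.14, -0.002, -0.001]
contact_force: [0.1, 0.5, -0.5]
opening: 0.497
```

Call:
{"fn": "apply_moves", "kwargs": {
  "series": "0 0 0 0 0 0 1;0 0 0 0 0 0 1;0 0 0 0 0 0 1;0 0 0 0 0 0 1;0 0 0 0 0 0 1;0 0 0 0 0 0 1;0 0 0 0 0 0 1;0 0 0 0 0 0 1;0 0 0 0 0 0 1;0 0 0 0 0 0 1",
  "squeeze": 60
}}

```text
clock: 12.9
eef_pos: [477.9, -344.8, 39.2]
tcp_rot: [-3.14, -0.002, -0.002]
contact_force: [-0.8, 1.0, 5.7]
opening: 0.115
```

Call:
{"fn": "apply_moves", "kwargs": {
  "series": "0 0 -0.5 0 0 0 1;0 0 -1 0 0 0 1;0 0 -2 0 0 0 1;0 0 -2 0 0 0 1;0 0 -2 0 0 0 1;0 0 -2 0 0 0 1;0 0 -1 0 0 0 1;0 0 -0.5 0 0 0 1;0 0 0 0 0 0 1;0 0 0 0 0 0 1"
}}

```text
clock: 13.73
eef_pos: [477.2, -344.6, 148.2]
tcp_rot: [-3.139, -0.001, -0.001]
contact_force: [1.2, 0.1, -0.5]
opening: 0.109
```

```bash
python3 - <<'E'
from h import *
np.set_printoptions(precision=4,suppress=True)
s=r.sense();print(s["eef_pos"],s["opening"],s["contact_force"]);rows([548,-172,194],[np.pi,.349,np.radians(91.68)],20)
E
```

```text
[ 477.169  -344.6152  148.1853] 0.10868654646739055 [ 1.1603  0.0664 -0.4911]
20 x [ 0.9   -0.402 -0.403] [-0.014  -0.0137 -0.0792]
```

Call:
{"fn": "apply_moves", "kwargs": {
  "series": "0.9 -0.4 -0.4 -0.014 -0.0137 -0.0792 1;0.9 -0.4 -0.4 -0.014 -0.0137 -0.0792 1;0.9 -0.4 -0.4 -0.014 -0.0137 -0.0792 1;0.9 -0.4 -0.4 -0.014 -0.0137 -0.0792 1;0.9 -0.4 -0.4 -0.014 -0.0137 -0.0792 1;0.9 -0.4 -0.4 -0.014 -0.0137 -0.0792 1;0.9 -0.4 -0.4 -0.014 -0.0137 -0.0792 1;0.9 -0.4 -0.4 -0.014 -0.0137 -0.0792 1;0.9 -0.4 -0.4 -0.014 -0.0137 -0.0792 1;0.9 -0.4 -0.4 -0.014 -0.0137 -0.0792 1"
}}

```text
clock: 14.57
eef_pos: [547.3, -274.6, 178.7]
tcp_rot: [3.069, 0.175, 0.791]
contact_force: [0.7, 0.1, 0.0]
opening: 0.106
```

Call:
{"fn": "apply_moves", "kwargs": {
  "series": "0.9 -0.4 -0.4 -0.014 -0.0137 -0.0792 1;0.9 -0.4 -0.4 -0.014 -0.0137 -0.0792 1;0.9 -0.4 -0.4 -0.014 -0.0137 -0.0792 1;0.9 -0.4 -0.4 -0.014 -0.0137 -0.0792 1;0.9 -0.4 -0.4 -0.014 -0.0137 -0.0792 1;0.9 -0.4 -0.4 -0.014 -0.0137 -0.0792 1;0.9 -0.4 -0.4 -0.014 -0.0137 -0.0792 1;0.9 -0.4 -0.4 -0.014 -0.0137 -0.0792 1;0.9 -0.4 -0.4 -0.014 -0.0137 -0.0792 1;0.9 -0.4 -0.4 -0.014 -0.0137 -0.0792 1"
}}

```text
clock: 15.4
eef_pos: [547.9, -171.8, 192.3]
tcp_rot: [-3.138, 0.35, 1.606]
contact_force: [0.2, -0.1, 0.4]
opening: 0.109
```

Call:
{"fn": "apply_moves", "kwargs": {
  "series": "0 0 0 0 0 0 1;0 0 0 0 0 0 1;0 0 0 0 0 0 1;0 0 0 0 0 0 1;0 0 0 0 0 0 1;0 0 0 0 0 0 1;0 0 0 0 0 0 1;0 0 0 0 0 0 1;0 0 0 0 0 0 1;0 0 0 0 0 0 1"
}}

```text
clock: 16.23
eef_pos: [548.7, -172.6, 193.9]
tcp_rot: [3.142, 0.35, 1.6]
contact_force: [0.4, -0.6, -0.6]
opening: 0.107
```

```bash
python3 - <<'E'
from h import *
np.set_printoptions(precision=4,suppress=True)
s=r.sense();c=r.camera_info("wrist");w=r.grab_frame("wrist");S=r.grab_frame("scene");D=r.grab_frame("side")
for n,i in(("w6",w),("s6",S),("d6",D)):cv2.imwrite(f"pics/{n}.png",i)
np.save("w6.npy",dict(c=c,s=s),allow_pickle=True);print(s["eef_pos"],s["tcp_rot"],s["contact_force"])
cs,cd=r.camera_info("scene"),r.camera_info("side")
M=np.array([542.8,4.1,130.65]);print("mouth proj",proj(cs,M),proj(cd,M))
a=cv2.resize(w[0:260,220:420],(400,520),interpolation=2)
def crop(im,u,k=40):
    u=np.round(u).astype(int);return cv2.resize(im[u[1]-k+8:u[1]+k-28,u[0]-k:u[0]+k],(400,220),interpolation=2),(u[0]-k,u[1]-k+8)
m=np.zeros((520,800,3),np.uint8);m[:,:400]=a
b,ob=crop(S,proj(cs,M)-[20,0]);e,oe=crop(D,proj(cd,M)-[0,-2]);m[:220,400:]=b;m[240:460,400:]=e;print(ob,oe,"scale 5")
cv2.imwrite("pics/m6.png",m)
E
```

```text
[ 548.6571 -172.6278  193.876 ] [3.1415 0.3498 1.6001] [ 0.3752 -0.5666 -0.6422]
mouth proj [319.7147 189.5313] [333.5409 201.7268]
(np.int64(260), np.int64(158)) (np.int64(294), np.int64(172)) scale 5
```

View pics/m6.png

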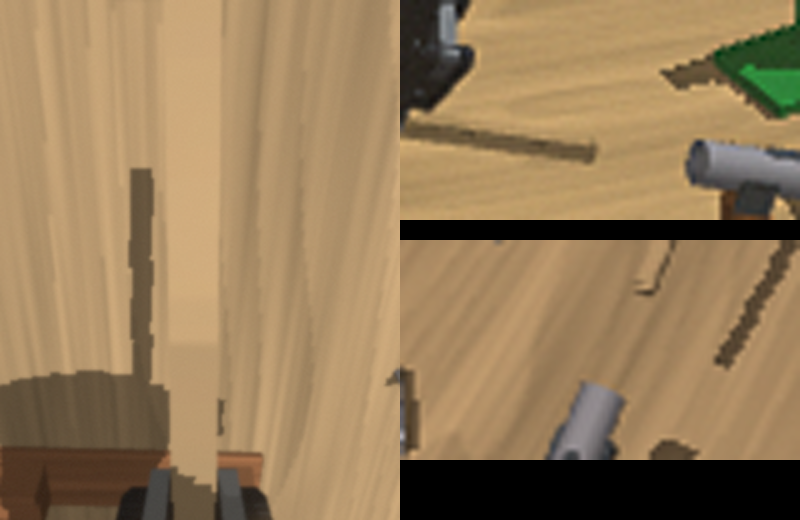

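Montage: in the wrist view the dowel is held straight, spanning cols ~304 to 329.5 at row 170. In the scene view the tip is at (299,188.4) and the mouth at (319.6,190.4). In the side view the tip is faint at about (342,182). I'll compare these with the bore axis I predicted.

```bash
python3 - <<'E'
from h import *
np.set_printoptions(precision=2,suppress=True)
z=np.load("w6.npy",allow_pickle=True).item();c,s=z["c"],z["s"];im=cv2.imread("pics/w6.png")
g=cv2.GaussianBlur(im,(1,9),0).astype(int)
for v in range(10,180,20):
    d=np.abs(np.diff(g[v,295:340],axis=0)).sum(1);k=np.argsort(d)[-4:]+295;print(v,[(int(i),int(d[i-295])) for i in sorted(k)])
M=np.array([542.8,4.1,130.65]);a=np.radians(-1.68);c2=np.cos(np.radians(20))
d=np.array([c2*np.sin(a),c2*np.cos(a),-np.sin(np.radians(20))])
R=Ro.from_euler('xyz',s["tcp_rot"]).as_matrix();up=-R[:,2]
for k in (187,150,120,100): print("axis(top)",k,proj(c,M-k*d+5*up))
cs,cd=r.camera_info("scene"),r.camera_info("side")
tip=s["eef_pos"]+R@[127,0,-.8];print("tip kin",tip,proj(cs,tip),proj(cd,tip))
print("tri tip",tri(cs,(299,188.4),cd,(342,182)),"axis pt",M-60*d,"tri mouth",tri(cs,(319.6,190.4),cd,(334,204)), R[:,0],d)
E
```

```text
10 [(329, 21), (330, 40), (332, 15), (333, 16)]
30 [(297, 16), (298, 12), (329, 21), (330, 17)]
50 [(298, 13), (302, 10), (329, 21), (330, 16)]
70 [(298, 9), (302, 14), (329, 25), (330, 15)]
90 [(295, 68), (296, 94), (297, 32), (329, 31)]
110 [(295, 110), (296, 39), (302, 27), (329, 31)]
130 [(295, 55), (296, 65), (303, 37), (328, 36)]
150 [(295, 114), (296, 38), (303, 31), (328, 34)]
170 [(295, 59), (296, 109), (297, 31), (328, 28)]
axis(top) 187 [313.96 270.24]
axis(top) 150 [313.85 194.25]
axis(top) 120 [313.74 122.5 ]
axis(top) 100 [313.65  68.49]
tip kin [545.15 -53.09 151.11] [299.67 187.05] [341.41 181.96]
tri tip (array([545.01, -55.57, 147.6 ]), np.float64(1.5130575267927617)) axis pt [544.45 -52.26 151.17] tri mouth (array([539.81,   5.74, 124.91]), np.float64(1.8201271571081008)) [-0.03  0.94 -0.34] [-0.03  0.94 -0.34]
```

Call:
{"fn": "apply_moves", "kwargs": {
  "series": "0 -0.11 0 0 0 0 1;1 0 0 0 0 0 1;1 0 0 0 0 0 1;1 0 0 0 0 0 1;1 0 0 0 0 0 1;0.5 0 0 0 0 0 1;0.5 0 0 0 0 0 1;0 0 0 0 0 0 1;0 0 0 0 0 0 1;0 0 0 0 0 0 1"
}}

```text
clock: 17.22
eef_pos: [546.3, -125.8, 176.8]
tcp_rot: [3.141, 0.35, 1.6]
contact_force: [-0.0, 0.0, -0.1]
opening: 0.108
```

```bash
python3 - <<'E'
from h import *
np.set_printoptions(precision=2,suppress=True)
s=r.sense();c=r.camera_info("wrist");w=r.grab_frame("wrist");S=r.grab_frame("scene");D=r.grab_frame("side")
for n,i in(("w7",w),("s7",S),("d7",D)):cv2.imwrite(f"pics/{n}.png",i)
print(s["eef_pos"],s["tcp_rot"],s["contact_force"])
m=np.zeros((560,800,3),np.uint8)
m[:280,:]=cv2.resize(S[172:207,270:370],(800,280),interpolation=2)
m[280:,:400]=cv2.resize(D[165:225,305:391],(400,280),interpolation=2);m[280:,400:]=cv2.resize(w[0:140,220:420],(400,280),interpolation=2)
cv2.imwrite("pics/m7.png",m)
E
```

```text
[ 546.26 -125.75  176.83] [3.14 0.35 1.6 ] [-0.04  0.01 -0.07]
```

View pics/m7.png

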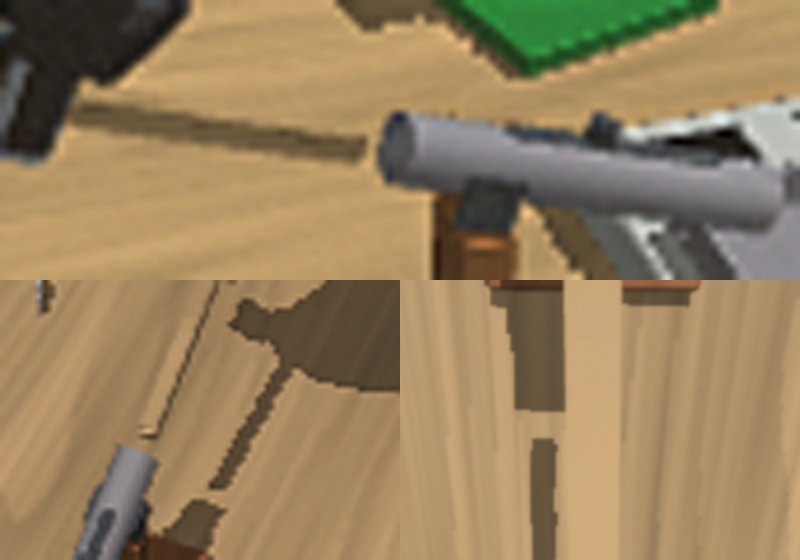

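The tip stands just short of the mouth and is lined up with it in all views: the side view's tip at (147,433) heads for the mouth centre at (138,452), and the scene view agrees. I'll ease it in.

Call:
{"fn": "apply_moves", "kwargs": {
  "series": "0.3 0 0 0 0 0 1;0.3 0 0 0 0 0 1;0.3 0 0 0 0 0 1;0.3 0 0 0 0 0 1;0.3 0 0 0 0 0 1;0.3 0 0 0 0 0 1;0.2 0 0 0 0 0 1;0 0 0 0 0 0 1;0 0 0 0 0 0 1;0 0 0 0 0 0 1"
}}

```text
clock: 18.2
eef_pos: [545.6, -106.9, 169.9]
tcp_rot: [-3.142, 0.35, 1.6]
contact_force: [0.3, 1.4, -0.6]
opening: 0.112
```

Call:
{"fn": "apply_moves", "kwargs": {
  "series": "0.4 0 0 0 0 0 1;0.4 0 0 0 0 0 1;0.4 0 0 0 0 0 1;0.4 0 0 0 0 0 1;0.4 0 0 0 0 0 1;0.4 0 0 0 0 0 1;0.4 0 0 0 0 0 1;0.2 0 0 0 0 0 1;0 0 0 0 0 0 1;0 0 0 0 0 0 1"
}}

```text
clock: 19.03
eef_pos: [544.8, -78.6, 159.5]
tcp_rot: [-3.141, 0.35, 1.601]
contact_force: [-0.2, -0.6, -0.2]
opening: 0.107
```

```bash
python3 - <<'E'
from h import *
np.set_printoptions(precision=3,suppress=True)
s=r.sense();c=r.camera_info("wrist");w=r.grab_frame("wrist");cv2.imwrite("pics/w8.png",w)
np.save("w8.npy",dict(c=c,s=s),allow_pickle=True)
print(s["eef_pos"],s["tcp_rot"],s["contact_force"],s["wrist_torque"])
cv2.imwrite("pics/m8.png",cv2.resize(w[0:240,200:440],(600,600),interpolation=2))
g=cv2.GaussianBlur(w,(1,5),0).astype(int)
for v in list(range(2,40,6))+list(range(50,200,20)):
    d=np.abs(np.diff(g[v,280:360],axis=0)).sum(1);k=np.where(d>25)[0]+280;print(v,[(int(i),int(d[i-280])) for i in k])
E
```

```text
[544.766 -78.585 159.549] [-3.141  0.35   1.601] [-0.195 -0.566 -0.183] [0.184 0.024 0.01 ]
2 [(281, 42), (282, 33), (283, 56), (284, 31), (304, 67), (305, 58), (306, 46), (349, 26), (350, 60), (351, 40), (358, 33)]
8 [(282, 51), (283, 90), (284, 37), (304, 29), (306, 39), (349, 55), (350, 85), (351, 39), (357, 70), (358, 99)]
14 [(282, 70), (283, 102), (348, 31), (349, 85), (350, 80), (351, 37), (354, 37), (355, 95), (356, 96), (357, 33)]
20 [(280, 30), (282, 43), (283, 90), (284, 46), (348, 32), (349, 89), (350, 79), (352, 54), (353, 98), (354, 71)]
26 [(283, 46), (284, 36), (349, 44), (350, 34)]
32 [(283, 38), (284, 48), (285, 28), (349, 45)]
38 [(283, 30), (284, 57), (285, 27), (348, 26), (349, 41)]
50 [(283, 36), (284, 69), (348, 37), (349, 39)]
70 [(284, 39), (285, 55), (348, 43)]
90 [(301, 52), (302, 114), (303, 66), (329, 32)]
110 [(280, 62), (301, 33), (302, 99), (303, 95), (304, 28), (329, 41)]
130 [(284, 32), (285, 96), (286, 51), (298, 56), (299, 115), (300, 41), (328, 32), (329, 38)]
150 [(285, 37), (286, 106), (287, 60), (297, 54), (298, 114), (299, 40), (328, 29)]
170 [(284, 35), (285, 108), (286, 68), (298, 54), (299, 114), (300, 43)]
190 [(284, 28), (286, 88), (287, 64), (296, 49), (297, 108), (298, 40)]
```

View pics/m8.png

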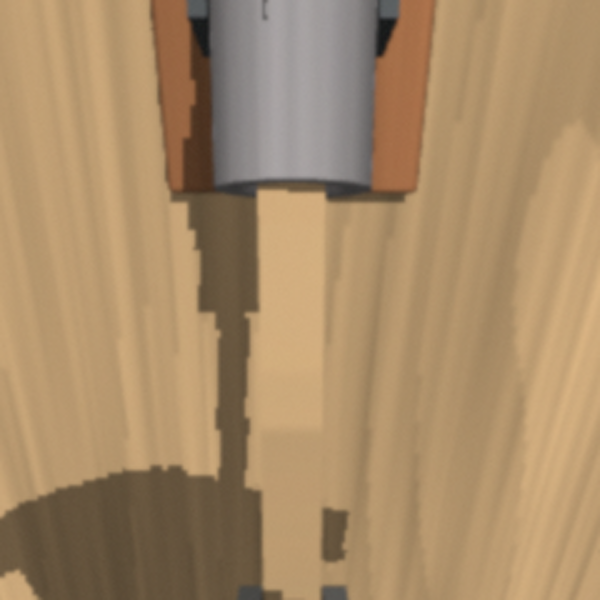

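The dowel sits in the mouth centred: tube centre at col 316.3, dowel at 315.9, and forces near zero. I'll push on.

Call:
{"fn": "apply_moves", "kwargs": {
  "series": "0.3 0 0 0 0 0 1;0.3 0 0 0 0 0 1;0.3 0 0 0 0 0 1;0.3 0 0 0 0 0 1;0.3 0 0 0 0 0 1;0.3 0 0 0 0 0 1;0.3 0 0 0 0 0 1;0.3 0 0 0 0 0 1;0.3 0 0 0 0 0 1;0.3 0 0 0 0 0 1"
}}

```text
clock: 19.92
eef_pos: [544.0, -51.7, 149.9]
tcp_rot: [-3.141, 0.352, 1.601]
contact_force: [0.4, -9.0, 3.1]
opening: 0.108
```

Call:
{"fn": "apply_moves", "kwargs": {
  "series": "0.2 0 0 0 0 0 1;0.2 0 0 0 0 0 1;0.2 0 0 0 0 0 1;0.2 0 0 0 0 0 1;0.2 0 0 0 0 0 1;0.2 0 0 0 0 0 1;0.2 0 0 0 0 0 1;0.2 0 0 0 0 0 1;0.2 0 0 0 0 0 1;0.2 0 0 0 0 0 1"
}}

```text
clock: 20.75
eef_pos: [543.4, -32.9, 142.9]
tcp_rot: [-3.141, 0.352, 1.601]
contact_force: [-0.2, -8.5, 3.0]
opening: 0.107
```

Call:
{"fn": "apply_moves", "kwargs": {
  "series": "0.25 0 0 0 0 0 1;0.25 0 0 0 0 0 1;0.25 0 0 0 0 0 1;0.25 0 0 0 0 0 1;0.25 0 0 0 0 0 1;0.25 0 0 0 0 0 1;0.25 0 0 0 0 0 1;0.25 0 0 0 0 0 1;0.1 0 0 0 0 0 1;0 0 0 0 0 0 1"
}}

```text
clock: 21.58
eef_pos: [542.8, -12.9, 135.6]
tcp_rot: [-3.141, 0.352, 1.601]
contact_force: [1.2, -6.0, 2.3]
opening: 0.107
```

Call:
{"fn": "apply_moves", "kwargs": {
  "series": "0 0 0 0 0 0 0.3;0 0 0 0 0 0 0.3;0 0 0 0 0 0 0.3;0 0 0 0 0 0 0.3;0 0 0 0 0 0 0.3;0 0 0 0 0 0 0.3;0 0 0 0 0 0 0.3;0 0 0 0 0 0 0.3;0 0 0 0 0 0 0.3;0 0 0 0 0 0 0.3"
}}

```text
clock: 22.42
eef_pos: [542.8, -12.0, 135.2]
tcp_rot: [-3.142, 0.35, 1.6]
contact_force: [0.2, -0.0, -0.6]
opening: 0.349
```

```bash
python3 - <<'E'
from h import *
np.set_printoptions(precision=3,suppress=True)
s=r.sense();w=r.grab_frame("wrist");S=r.grab_frame("scene");cv2.imwrite("pics/w9.png",w);cv2.imwrite("pics/s9.png",S)
print(s["eef_pos"],s["tcp_rot"],s["contact_force"],s["opening"])
m=np.zeros((600,800,3),np.uint8);m[:300,:]=cv2.resize(S[155:215,250:410],(800,300),interpolation=2);m[300:,:480]=cv2.resize(w[100:400,80:560],(480,300))
cv2.imwrite("pics/m9.png",m)
E
```

```text
[542.782 -12.021 135.241] [-3.142  0.35   1.6  ] [ 0.192 -0.013 -0.64 ] 0.3489575583748537
```

View pics/m9.png

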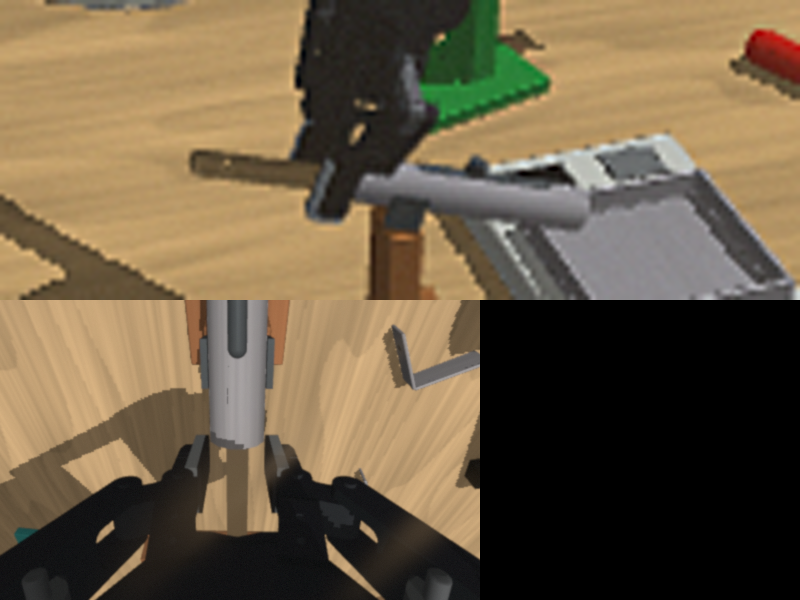

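The dowel is resting in the bore with its rear end at scene (289,187). The open fingers straddle it, clear of the tube. I'll shift the grip back.

Call:
{"fn": "apply_moves", "kwargs": {
  "series": "-0.6 0 0.1 0 0 0 0.3;-0.6 0 0 0 0 0 0.3;-0.6 0 0 0 0 0 0.3;-0.6 0 0 0 0 0 0.3;-0.6 0 0 0 0 0 0.3;-0.6 0 0 0 0 0 0.3;-0.6 0 0 0 0 0 0.3;-0.6 0 0 0 0 0 0.3;-0.5 0 0 0 0 0 0.3;0 0 0 0 0 0 0.3"
}}

```text
clock: 23.35
eef_pos: [544.4, -63.0, 152.9]
tcp_rot: [3.141, 0.35, 1.6]
contact_force: [-0.9, 0.1, 0.5]
opening: 0.353
```

Call:
{"fn": "apply_moves", "kwargs": {
  "series": "0 0 0 0 0 0 0.3;0 0 0 0 0 0 0.3;0 0 0 0 0 0 1;0 0 0 0 0 0 1;0 0 0 0 0 0 1;0 0 0 0 0 0 1;0 0 0 0 0 0 1;0 0 0 0 0 0 1;0 0 0 0 0 0 1;0 0 0 0 0 0 1",
  "squeeze": 60
}}

```text
clock: 24.18
eef_pos: [544.2, -62.1, 152.4]
tcp_rot: [-3.141, 0.35, 1.6]
contact_force: [1.4, 0.2, -0.3]
opening: 0.105
```

```bash
python3 - <<'E'
from h import *
np.set_printoptions(precision=2,suppress=True)
s=r.sense();print(s["eef_pos"],s["tcp_rot"],s["contact_force"],s["opening"])
M=np.array([542.8,4.1,130.65]);R=Ro.from_euler('xyz',s["tcp_rot"]).as_matrix();cs=r.camera_info("scene")
for k in(80,85,90,95,100):print(k,proj(cs,M-k*R[:,0]))
print("TCP-mouth along bore",R[:,0]@(M-s["eef_pos"]))
w=r.grab_frame("wrist");cv2.imwrite("pics/w10.png",w);g=cv2.GaussianBlur(w,(1,5),0).astype(int)
for v in range(130,230,12):
    d=np.abs(np.diff(g[v,280:360],axis=0)).sum(1);k=np.where(d>25)[0]+280;print(v,[(int(i),int(d[i-280])) for i in k])
E
```

```text
[544.24 -62.08 152.44] [-3.14  0.35  1.6 ] [ 1.41  0.23 -0.3 ] 0.10470642129926767
80 [293.11 185.9 ]
85 [291.4  185.67]
90 [289.67 185.44]
95 [287.95 185.2 ]
100 [286.21 184.96]
TCP-mouth along bore 69.64813388909786
130 [(280, 68), (303, 85), (304, 80)]
142 [(280, 61), (303, 71), (304, 92), (305, 31)]
154 [(286, 29), (287, 104), (288, 59), (298, 56), (299, 117), (300, 49)]
166 [(285, 26), (286, 81), (287, 81), (297, 37), (298, 93), (299, 69)]
178 [(285, 33), (286, 76), (287, 52), (288, 41), (298, 27), (299, 60), (300, 100), (301, 38)]
190 [(287, 68), (288, 77), (289, 32), (298, 54), (299, 112), (300, 42)]
202 [(303, 40), (304, 97), (305, 57)]
214 [(303, 35), (304, 85), (305, 79), (327, 53), (328, 98), (329, 49), (339, 55), (340, 66)]
226 [(304, 91), (305, 83), (306, 27), (327, 31), (328, 47)]
```

Call:
{"fn": "apply_moves", "kwargs": {
  "series": "0.25 0 0 0 0 0 1;0.25 0 0 0 0 0 1;0.25 0 0 0 0 0 1;0.25 0 0 0 0 0 1;0.25 0 0 0 0 0 1;0.25 0 0 0 0 0 1;0.25 0 0 0 0 0 1;0.25 0 0 0 0 0 1;0.25 0 0 0 0 0 1;0.25 0 0 0 0 0 1"
}}

```text
clock: 25.07
eef_pos: [543.6, -38.3, 143.9]
tcp_rot: [3.142, 0.35, 1.6]
contact_force: [-1.0, -1.8, 3.4]
opening: 0.106
```

Call:
{"fn": "apply_moves", "kwargs": {
  "series": "0.2 0 0 0 0 0 1;0.2 0 0 0 0 0 1;0.2 0 0 0 0 0 1;0.2 0 0 0 0 0 1;0.2 0 0 0 0 0 1;0.2 0 0 0 0 0 1;0.2 0 0 0 0 0 1;0.2 0 0 0 0 0 1;0.2 0 0 0 0 0 1;0 0 0 0 0 0 1"
}}

```text
clock: 25.9
eef_pos: [543.2, -21.4, 137.8]
tcp_rot: [3.141, 0.35, 1.6]
contact_force: [-0.6, -0.3, 5.4]
opening: 0.108
```

Call:
{"fn": "apply_moves", "kwargs": {
  "series": "0.2 0 -0.03 0 0 0 1;0.2 0 -0.03 0 0 0 1;0.2 0 0 0 0 0 1;0.1 0 0 0 0 0 1;0 0 0 0 0 0 1;0 0 0 0 0 0 1;0 0 0 0 0 0 1;0 0 0 0 0 0 1;0 0 0 0 0 0 1;0 0 0 0 0 0 1"
}}

```text
clock: 26.73
eef_pos: [542.9, -14.7, 135.8]
tcp_rot: [3.141, 0.349, 1.6]
contact_force: [0.6, 3.4, 1.5]
opening: 0.104
```

```bash
python3 - <<'E'
from h import *
np.set_printoptions(precision=2,suppress=True)
s=r.sense();print(s["eef_pos"],s["tcp_rot"],s["contact_force"],s["opening"])
M=np.array([542.8,4.1,130.65]);R=Ro.from_euler('xyz',s["tcp_rot"]).as_matrix()
print("TCP-mouth",R[:,0]@(M-s["eef_pos"]))
S=r.grab_frame("scene");D=r.grab_frame("side");cv2.imwrite("pics/s11.png",S);cv2.imwrite("pics/d11.png",D)
m=np.zeros((600,800,3),np.uint8);m[:300,:]=cv2.resize(S[165:240,310:420],(800,300),interpolation=2)[:, :];m[300:,:400]=cv2.resize(D[230:320,255:375],(400,300),interpolation=2)
m[300:,400:]=cv2.resize(D[170:260,285:405],(400,300),interpolation=2)
cv2.imwrite("pics/m11.png",m)
for n,a,b in(("scene","pics/s9.png",S),("side","pics/side0.png",D)):
    d=cv2.absdiff(cv2.imread(a),b).max(2)>35;c=r.camera_info(n)
    lab=cv2.connectedComponentsWithStats(d.astype(np.uint8))
    for st,ce in zip(lab[2][1:],lab[3][1:]):
        if st[4]>8:
            p=plane(c,ce,40)
            if 400<p[0]<640 and 100<p[1]<280: print(n,st,ce,p)
E
```

```text
[542.94 -14.73 135.81] [3.14 0.35 1.6 ] [0.64 3.37 1.54] 0.10419288101671768
TCP-mouth 19.453484935819432
scene [361 203   8   8  25] [365.12 206.16] [536.39 147.69  40.  ]
side [311 253   6   7  19] [313.26 255.42] [544.56 131.39  40.  ]
side [313 261   6   5  16] [315.06 263.12] [529.81 150.38  40.  ]
```

View pics/m11.png

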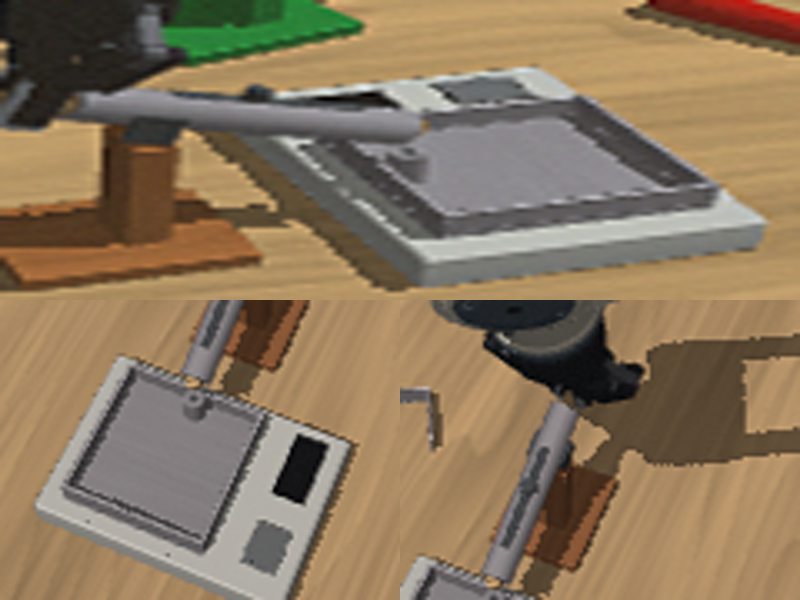

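Barrel is in the pan, seen near the rim under the outlet, with the dowel tip just out. The fingertips reach 17 mm past the dowel, so I'll regrip with the tips while the bore still holds it. That way it can be laid down flat afterwards.

Call:
{"fn": "apply_moves", "kwargs": {
  "series": "0 0 0 0 0 0 0.3;0 0 0 0 0 0 0.3;0 0 0 0 0 0 0.3;0 0 0 0 0 0 0.3;0 0 0 0 0 0 0.3;0 0 -0.3 0 0 0 0.3;0 0 -0.4 0 0 0 0.3;0 0 -0.3 0 0 0 0.3;0 0 0 0 0 0 0.3;0 0 0 0 0 0 0.3"
}}

```text
clock: 27.67
eef_pos: [543.0, -11.4, 145.7]
tcp_rot: [3.141, 0.35, 1.6]
contact_force: [1.0, 0.2, -0.4]
opening: 0.347
```

Call:
{"fn": "apply_moves", "kwargs": {
  "series": "0 0 0 0 0 0 1;0 0 0 0 0 0 1;0 0 0 0 0 0 1;0 0 0 0 0 0 1;0 0 0 0 0 0 1;0 0 0 0 0 0 1;0 0 0 0 0 0 1;0 0 0 0 0 0 1;0 0 0 0 0 0 1;0 0 0 0 0 0 1",
  "squeeze": 50
}}

```text
clock: 28.5
eef_pos: [542.8, -11.5, 145.3]
tcp_rot: [-3.142, 0.35, 1.6]
contact_force: [0.2, 0.3, 0.5]
opening: 0.102
```

Call:
{"fn": "apply_moves", "kwargs": {
  "series": "-0.5 0 0 0 0 0 1;-1 0 0 0 0 0 1;-1 0 0 0 0 0 1;-1 0 0 0 0 0 1;-1 0 0 0 0 0 1;-1 0 0 0 0 0 1;-1 0 0 0 0 0 1;-1 0 0 0 0 0 1;-0.5 0 0 0 0 0 1;0 0 0 0 0 0 1"
}}

```text
clock: 29.33
eef_pos: [545.0, -87.9, 173.2]
tcp_rot: [3.141, 0.35, 1.599]
contact_force: [-0.1, 0.0, -0.3]
opening: 0.107
```

```bash
python3 - <<'E'
from h import *
s=r.sense();print(s["eef_pos"],s["tcp_rot"],s["contact_force"],s["opening"])
E
```

```text
[544.96897231 -87.89930691 173.1926987 ] [3.14131663 0.35009009 1.59905551] [-0.10142964  0.03233365 -0.29536257] 0.10704095911100917
```

Call:
{"fn": "apply_moves", "kwargs": {
  "series": "-1 0 0 0 0 0 1;-1.2 0 0 0 0 0 1;-1.2 0 0 0 0 0 1;-1.2 0 0 0 0 0 1;-1.2 0 0 0 0 0 1;-1.2 0 0 0 0 0 1;-1.2 0 0 0 0 0 1;-1.2 0 0 0 0 0 1;-1.2 0 0 0 0 0 1;-1.2 0 0 0 0 0 1"
}}

```text
clock: 30.17
eef_pos: [548.2, -198.7, 213.6]
tcp_rot: [-3.141, 0.35, 1.6]
contact_force: [0.0, 0.2, -0.2]
opening: 0.104
```

```bash
python3 - <<'E'
from h import *
np.set_printoptions(precision=4,suppress=True)
s=r.sense();print(s["eef_pos"],s["contact_force"],s["opening"]);rows([420,-180,90],[np.pi,0,np.pi/2],10)
E
```

```text
[ 548.2216 -198.7083  213.551 ] [ 0.0452  0.2143 -0.1754] 0.10353086749734479
10 x [ 0.442 -1.281  1.178] [0.0005 0.035  0.0029]
```

Call:
{"fn": "apply_moves", "kwargs": {
  "series": "0.44 -1.28 1.18 0 0.035 0.003 1;0.44 -1.28 1.18 0 0.035 0.003 1;0.44 -1.28 1.18 0 0.035 0.003 1;0.44 -1.28 1.18 0 0.035 0.003 1;0.44 -1.28 1.18 0 0.035 0.003 1;0.44 -1.28 1.18 0 0.035 0.003 1;0.44 -1.28 1.18 0 0.035 0.003 1;0.44 -1.28 1.18 0 0.035 0.003 1;0.44 -1.28 1.18 0 0.035 0.003 1;0.44 -1.28 1.18 0 0.035 0.003 1"
}}

```text
clock: 31.0
eef_pos: [420.2, -179.6, 89.0]
tcp_rot: [3.135, -0.001, 1.571]
contact_force: [0.1, 0.1, -1.2]
opening: 0.104
```

Call:
{"fn": "apply_moves", "kwargs": {
  "series": "0 0 1 0 0 0 1;0 0 1 0 0 0 1;0 0 1 0 0 0 1;0 0 1 0 0 0 1;0 0 0.5 0 0 0 1;0 0 0.5 0 0 0 1;0 0 0 0 0 0 1;0 0 0 0 0 0 1;0 0 0 0 0 0 1;0 0 0 0 0 0 1"
}}

```text
clock: 31.83
eef_pos: [421.1, -179.1, 39.5]
tcp_rot: [3.136, 0.0, 1.571]
contact_force: [-0.5, 0.1, -0.3]
opening: 0.106
```

```bash
python3 - <<'E'
from h import *
np.set_printoptions(precision=4,suppress=True)
s=r.sense();print(s["eef_pos"],s["tcp_rot"],s["contact_force"],s["opening"])
cs=r.camera_info("scene");cd=r.camera_info("side")
S=r.grab_frame("scene");D=r.grab_frame("side");w=r.grab_frame("wrist");cv2.imwrite("pics/s12.png",S);cv2.imwrite("pics/w12.png",w)
p=[s["eef_pos"][0],s["eef_pos"][1]+80,30];u=proj(cs,p).astype(int);print(u)
m=np.zeros((600,800,3),np.uint8);m[:300,:]=cv2.resize(S[u[1]-30:u[1]+30,u[0]-100:u[0]+60],(800,300),interpolation=2);m[300:,:480]=cv2.resize(w,(480,300));cv2.imwrite("pics/m12.png",m)
E
```

```text
[ 421.0635 -179.1193   39.5251] [3.1357 0.     1.5711] [-0.5313  0.1459 -0.2743] 0.10604563473048957
[273 200]
```

View pics/m12.png

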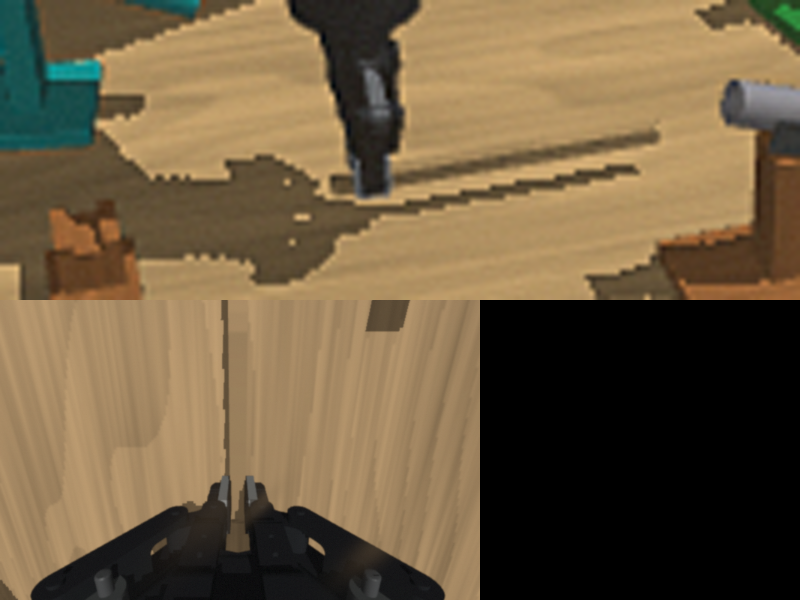

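The dowel is held level, and its shadow in the scene view is parallel to it. The table below is bare, so I'll lower it.

Call:
{"fn": "apply_moves", "kwargs": {
  "series": "0 0 0.4 0 0 0 1;0 0 0.4 0 0 0 1;0 0 0.4 0 0 0 1;0 0 0.4 0 0 0 1;0 0 0.2 0 0 0 1;0 0 0.1 0 0 0 1;0 0 0.1 0 0 0 1;0 0 0 0 0 0 1;0 0 0 0 0 0 1;0 0 0 0 0 0 1"
}}

```text
clock: 32.82
eef_pos: [420.9, -179.1, 19.3]
tcp_rot: [3.136, -0.0, 1.571]
contact_force: [0.2, 0.7, 0.3]
opening: 0.101
```

Call:
{"fn": "apply_moves", "kwargs": {
  "series": "0 0 0.05 0 0 0 1;0 0 0.05 0 0 0 1;0 0 0 0 0 0 1;0 0 0 0 0 0 1;0 0 0 0 0 0 1;0 0 0 0 0 0 1;0 0 0 0 0 0 1;0 0 0 0 0 0 1;0 0 0 0 0 0 1;0 0 0 0 0 0 1"
}}

```text
clock: 33.65
eef_pos: [420.8, -179.0, 18.1]
tcp_rot: [3.137, -0.0, 1.571]
contact_force: [0.0, -0.2, -0.2]
opening: 0.101
```

Call:
{"fn": "apply_moves", "kwargs": {
  "series": "0 0 0 0 0 0 0.6;0 0 0 0 0 0 0.6;0 0 0 0 0 0 0.6;0 0 0 0 0 0 0.4;0 0 0 0 0 0 0.4;0 0 0 0 0 0 0.2;0 0 0 0 0 0 0.2;0 0 0 0 0 0 0.2;0 0 0 0 0 0 0.2;0 0 0 0 0 0 0.2"
}}

```text
clock: 34.48
eef_pos: [420.8, -179.0, 18.1]
tcp_rot: [3.136, -0.0, 1.571]
contact_force: [0.2, 0.0, -0.2]
opening: 0.399
```

Call:
{"fn": "apply_moves", "kwargs": {
  "series": "0 0 -0.5 0 0 0 0.2;0 0 -1 0 0 0 0.2;0 0 -2 0 0 0 0.2;0 0 -2 0 0 0 0.2;0 0 -3 0 0 0 0.2;0 0 -3 0 0 0 0.2;0 0 -3 0 0 0 0.2;0 0 -2 0 0 0 0.2;0 0 -1 0 0 0 0.2;0 0 0 0 0 0 0.2"
}}

```text
clock: 35.32
eef_pos: [421.1, -179.6, 195.8]
tcp_rot: [3.132, 0.002, 1.571]
contact_force: [-0.1, -0.0, 0.0]
opening: 0.396
```

```bash
python3 - <<'E'
from h import *
np.set_printoptions(precision=2,suppress=True)
s=r.sense();print(s["eef_pos"],s["contact_force"],s["opening"])
S=r.grab_frame("scene");w=r.grab_frame("wrist");cv2.imwrite("pics/s13.png",S)
m=np.zeros((600,800,3),np.uint8);m[:400,:640]=S;m[400:,:320]=cv2.resize(w,(320,200));m[400:,320:800]=cv2.resize(S[160:240,220:412],(480,200),interpolation=2);cv2.imwrite("pics/m13.png",m)
# which things changed since the start, away from arm and dowel
d=cv2.absdiff(cv2.imread("pics/scene0.png"),S).max(2)>40
for st,ce in zip(*[x[1:] for x in cv2.connectedComponentsWithStats(d.astype(np.uint8))[2:]]):
    if st[4]>12: print(st,ce)
E
```

```text
[ 421.08 -179.59  195.76] [-0.07 -0.04  0.02] 0.39645558682371096
[  20    0   88  132 4534] [64.69 57.86]
[ 202    0   60   49 1639] [229.78  21.79]
[265   1   7  22  37] [267.32  14.22]
[325   0   3  25  42] [325.62  13.05]
[263  24  17  23 146] [271.14  37.75]
[315  26  15  63 351] [323.86  62.67]
[277  33  13  11  95] [282.84  38.51]
[209  53  23   3  37] [220.65  53.78]
[ 198   57   78  114 2710] [236.33 114.91]
[284  60  36  27 551] [303.89  73.11]
[288  86  30  50 440] [298.8  101.99]
[285  89   7   5  19] [288.16  91.26]
[  57  133  160   96 5952] [133.81 180.15]
[ 30 138  23  13 146] [ 40.68 143.13]
[261 145  25   9  76] [274.78 149.25]
[179 166  23   9 104] [187.14 170.27]
[ 15 171  28  28 426] [ 29.01 184.28]
[ 71 187   6   7  25] [ 73.4  190.52]
[238 202  67  14 183] [269.99 208.58]
[363 204   5   6  20] [365.35 206.35]
[183 228   8  24  91] [186.45 237.12]
[191 232   6  22  58] [193.41 243.03]
```

View pics/m13.png

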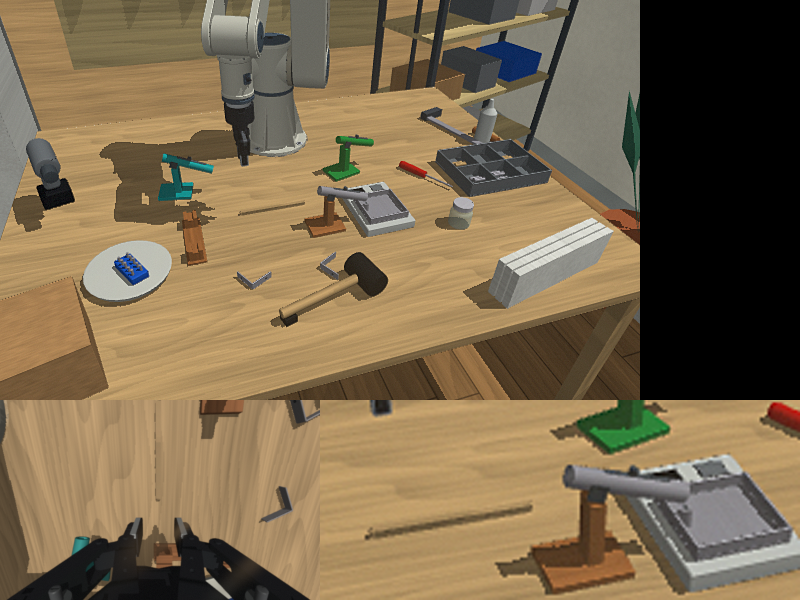

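The dowel lies flat on the bare table, from (238,214) to (305,203). The barrel is in the pan at (365,206). The bystanders match the first picture, the hand is clear, and the clock is at 35 s. I'm handing in.

```bash
python3 -c "
from rig import r
print(r.sign_off())"
```

```text
the job is handed in; nothing more can be done
None
```

The job is done and handed in at about 35 s on the robot's clock: the barrel is in the scale's pan and the dowel lies flat on the bare table.

**What I did:**
- **Zeroing:** I pressed the empty scale's zero pad. A light touch read 3.9 N. After lifting, I pressed again to 4.7 N, then 0.3 mm further for about 0.25 s, which I estimate at 5–6 N.
- **Pushing:** I took the dowel from its rest and entered the sleeve with almost no force. The barrel moved at about 9 N. I shifted my grip back with the dowel about 110 mm in, then pushed until the tip was about 5 mm past the outlet.
- **Laying down:** I regripped with the fingertips while the bore still held the dowel, drew it out, lowered it level and let go.

**Last checks:**
- The final picture shows the barrel in the pan, near the rim under the outlet, and the dowel flat around x 0.42, y -0.10 m.
- The bystanders look unmoved, and the gripper was about 180 mm clear with forces near zero.

**Not confirmed or off plan:**
- I couldn't confirm that the zero registered, because the display is blank. I also didn't read the force at the deepest moment of the press.
- Early position estimates from the side camera were several millimetres off the wrist camera's, so I used the wrist camera's.
- The dowel probably dropped a millimetre or two on release, as I felt no table contact first.
- I viewed 15 pictures against the budget of 10.

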